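# Switch on the drive test rig in order

### The job

Switch on the drive test rig by pressing its three push-lock keys right down with the fingertips, in this order: first the round button on the tall power supply, then the square key on the drive dock, and last the long bar key on the low control pad. Press each one gently and leave it down, and end with the hand clear; do not grasp, lift or shove the boxes, the drive in the dock or the other things on the bench.

Things in the scene. Friction and masses are not known exactly. Their poses are not given: they have to be found in the camera images.
- supply: power supply: the tallest box, grey, loose, about 1 kg, 125 (x) x 90 (y) x 62 mm high, on rubber feet, with vents in its sides, brass terminals on its front (-x) side and one round push button on the front part of its top. Origin: centre of its underside; x points to its rear, z up
- supply_key_top (a point): centre of the top face of the round button, 34 mm in diameter, on the power supply; it stands 18 mm above the top of the box when up, 10 mm when down, and lies 35 mm towards the front from the box's centre. z up
- supply_key (a joint): round button of the power supply. 0 = up as found, grows as it is pressed, 0.008 = fully down (its stop). It slides straight down against a steady 3 N or so, has no return spring and stays where it is left. Its rubber cap rides on it and gives another 5 mm at most (3.5 N per mm), springing back when let go.
- dock: drive dock: loose, about 0.8 kg, 125 (x) x 112 (y) mm; at the front (-x) a grey console 46 mm deep and 36 mm high with one square key, behind it an open black cradle (floor 22 mm high, lips to 29 mm) with a small flat drive lying in it. Origin: centre of its underside; x points to its rear, z up
- dock_key_top (a point): centre of the top face of the square key, 28 x 28 mm, on the drive dock; it stands 18 mm above the console when up, 10 mm when down, and lies 39.5 mm towards the front from the dock's centre. z up
- dock_key (a joint): square key of the drive dock. 0 = up as found, grows as it is pressed, 0.008 = fully down (its stop). It slides straight down against a steady 3 N or so, has no return spring and stays where it is left. Its rubber cap rides on it and gives another 5 mm at most (3.5 N per mm), springing back when let go.
- pad: control pad: the lowest box, grey, loose, about 0.6 kg, 115 (x) x 96 (y) x 24 mm high, with one long bar key across the front part of its top. Origin: centre of its underside; x points to its rear, z up
- pad_key_top (a point): centre of the top face of the long bar key, 24 (x) x 64 (y) mm, on the control pad; it stands 18 mm above the pad when up, 10 mm when down, and lies 32 mm towards the front from the pad's centre. z up
- pad_key (a joint): bar key of the control pad. 0 = up as found, grows as it is pressed, 0.008 = fully down (its stop). It slides straight down against a steady 3 N or so, has no return spring and stays where it is left. Its rubber cap rides on it and gives another 5 mm at most (3.5 N per mm), springing back when let go.
- dock_drive: small flat 2.5 inch drive, 100 x 70 x 10 mm, lying loose in the dock's cradle, its top 32 mm above the bench. To be left there. Origin: centre of its underside
- glue_pot: small white bottle, 28 mm in diameter, 63 mm high, standing between two of the boxes. To be left alone. Origin: centre of its underside
- memory_stick: memory stick, 50 x 18 x 8 mm, lying between two of the boxes. To be left alone. Origin: centre of its underside
- mouse: computer mouse, 124 x 68 x 37 mm, on the front part of the bench. To be left alone. Origin: centre of its underside
- solder_spool: spool of solder, 52 mm in diameter, 33 mm high, on the front part of the bench. To be left alone. Origin: centre of its underside
- screwdriver: screwdriver with a dark handle, 160 mm long, 25 mm thick, on the front part of the bench. To be left alone. Origin: centre of its underside
- multimeter: pocket multimeter, 142 x 72 x 39 mm, behind the boxes. To be left alone. Origin: centre of its underside

How it is judged:
On the way, in this order (a step that is already met when the one before it is completed fails the run):
1. the round button of the power supply is pressed down (value of joint supply_key above 0.005 m), for 0.1 s.
2. the square key of the dock is pressed down (value of joint dock_key above 0.005 m), for 0.1 s.
3. the bar key of the control pad is pressed down (value of joint pad_key above 0.005 m), for 0.1 s.
At the end, for the whole second after the job is handed in: all three keys are down (more than 5 of their 8 mm), the boxes stand upright and at rest within 20 mm of where they were, the drive lies within 20 mm and the bystanders within 30 mm of where they were (value of joint each of supply_key, dock_key, pad_key above 0.005 m and distance of each of supply, dock, pad, dock_drive from where it was at the start of the episode below 0.02 m and angle between each of supply, dock, pad's own z axis and vertical below 0.1 rad and linear speed of each of supply, dock, pad below 0.02 m/s and distance of each of glue_pot, memory_stick, mouse, solder_spool, screwdriver, multimeter from where it was at the start of the episode below 0.03 m); the robot touches nothing.
It fails at once if a key goes down (3 mm) out of order: the dock's before the supply's is down (5 mm), or the pad's before the dock's is ((value of joint dock_key above 0.003 m and value of joint supply_key below 0.005 m) or (value of joint pad_key above 0.003 m and value of joint dock_key below 0.005 m)).
It fails at once if a box is pressed or struck with more than 25 N (contact force between any of the arm, the fingers and supply above 25 N or contact force between any of the arm, the fingers and dock above 25 N or contact force between any of the arm, the fingers and pad above 25 N).
It fails at once if a box is lifted (12 mm), tilted (0.1 rad) or shoved (20 mm) (height (world z) of any of supply, dock, pad above 0.012 m or angle between any of supply, dock, pad's own z axis and vertical above 0.1 rad or distance of any of supply, dock, pad from where it was at the start of the episode above 0.02 m).
It fails at once if the drive in the dock is moved (20 mm) (distance of dock_drive from where it was at the start of the episode above 0.02 m).
It fails at once if a bystander is moved (30 mm) (distance of any of glue_pot, memory_stick, mouse, solder_spool, screwdriver, multimeter from where it was at the start of the episode above 0.03 m).
It also fails if it takes over 42 s, if anything falls off the work surface, if the arm or the gripper's body presses on something with over 40 N, if the wrist force passes 120 N, or if a joint passes its speed limit or range.

### The arm

A 6-joint arm with a two-finger parallel gripper is mounted at the origin on a cart in front of the work surface, level with it; the furniture and walls round the work are solid. World frame = base frame: x ahead of the robot, y to its left, z up, the work surface at z = 0. Lengths are in m, angles in rad, forces in N, time in s.
With the tool pointing down it reaches from about 0.3 to 1 m from the base axis. Payload 5.1 kg.
Tool frame: the origin (TCP) lies midway between the tips of the shut fingers; the grasp point (between the pads) lies 19 mm behind it; z points along the fingers, y is the line along which they close (so a half turn about z gives the same grasp; the last joint's range is limited). The gripper opens to 95 mm and grips with 3 to 60 N. Pads are 20 mm wide; open, the fingers measure 119 mm over their backs; the gripper's body (75 mm by 180 mm) begins 59 mm behind the grasp point.
Start: joints at [-1.354, 0.124, 1.65, -0, 1.367, -0.083], TCP at [0.192, -0.621, 0.182] pointing down, gripper open.
Joint ranges: [-2.61, 2.61], [-1.02, 2.33], [0.03, 2.71], [-1.35, 4.49], [0.32, 2.68], [-2.91, 2.91]. Speed limits (rad/s): [2.57, 2.57, 3.14, 3.14, 3.14, 3.14].

### API

Orientations are given as a unit quaternion [w, x, y, z].
In Python, from cell import status, eyes, ticket gives the robot as it stands.
- The arm moves only by the tool carry_out, never from a script. Its arguments are lists of equal length, an entry for each row: "hand": the finger opening in m, from 0 to 0.0951; "offset": the shift along the tool's x, y, z in m, a list of three; "dr": the turn, a rotation vector about the tool's x, y, z in rad, a list of three. A call has 1 to 8 rows; each row shifts and turns the commanded pose from where the row before left it, along the tool's axes as they then stand; what a row does not reach is not made up. A row lasts 1/8 s, in which the tool goes at most 62.5 mm and 10.7 degrees, less where a joint would pass 70% of its speed; a pose out of reach is approached as far as the arm can. A call with a gripper value outside its range is refused whole. The fingers move at their own pace and stop on an object; "grip_force" is the grip in N (left out, the last holds). Time passes only in rows, so rows that do not move let the fingers close. It gives the time, the measured TCP pose, the force, the opening and the grip force at its end, in the units of the state.
- status.observe(): the state, without advancing time (a new reading comes with each control period).
- eyes.get_image(name): name is "side" or "top" or "wrist"; returns a dict with "color" (480x640x3 uint8, red, green, blue), "mtx" (3x3 intrinsics, pixels), "world_to_cam" (4x4, takes a point from world to camera coordinates). Camera axes: x right, y up, looking along -z (the intrinsics and any distortion apply to the point x, -y, -z); pixel columns grow to the right and rows downward; lengths in m; the calibration is good to about 2 mm. A picture is of the moment at which its call begins. There is no depth.
- ticket.close_job(): hands the job in; it is judged then, once.
The state is a dict: "t": time; "joint_positions": joint angles; "joint_vel": joint speeds; "joint_torque": joint torques, N m; "eef_pos": TCP position; "orientation": TCP orientation; "force": force on the tool from outside, world axes, zero at the start; "torque": the same for the moment, N m; "opening": opening from 0.0 (shut) to 1.0 (fully open); "gripper_force": force on a finger pad.
Only numpy, scipy, OpenCV 4.12 (cv2) and the standard library are available. Lean on these libraries where they do the work, as an engineer would, in place of code of your own. Each camera call takes 0.05 s, during which the arm holds its last target. There are 200 camera calls.

## Working session

There is one attempt and no reset: what is moved stays moved. The work goes in short steps, Python scripts to look and compute and a tool call to move; the robot and the scene stay as the last step left them, time stands still between calls to the robot, and variables do not carry over. Pictures are saved under pics/ and viewed, at most 10 in all, crops included, and the job is handed in when it is done.

Besides the shell and the picture viewer there is one more tool, called after "Call:" by a JSON object that holds its "method" and its "body". carry_out: Moves the arm, as the interface text tells. Its arguments: {"type":"object","properties":{"hand":{"type":"array","items":{"type":"number"}},"offset":{"type":"array","items":{"type":"array","items":{"type":"number"}}},"dr":{"type":"array","items":{"type":"array","items":{"type":"number"}}},"grip_force":{"type":"number"}},"required":["hand","offset","dr"]}

```bash
mkdir -p pics; cat > h.py <<'E'
import numpy as np,cv2
from cell import status,eyes,ticket
def grab(n,f=None):
    d=eyes.get_image(n)
    if f: cv2.imwrite('pics/'+f,cv2.cvtColor(d['color'],cv2.COLOR_RGB2BGR))
    np.savez(f'{n}.npz',**{k:d[k] for k in('color','mtx','world_to_cam')})
    return d
def ray(d,u,v):
    R=d['world_to_cam'][:3,:3];t=d['world_to_cam'][:3,3];K=d['mtx']
    p=np.linalg.solve(K,[u,v,1.]);p=p*[1,-1,-1]
    return -R.T@t,R.T@p
def onz(d,u,v,z):
    o,r=ray(d,u,v);return o+r*(z-o[2])/r[2]
def proj(d,p):
    c=d['world_to_cam'][:3,:3]@np.array(p)+d['world_to_cam'][:3,3];q=d['mtx']@(c*[1,-1,-1]);return q[:2]/q[2]
E
python3 - <<'E'
from h import *
s=status.observe();print(s)
for n in('top','side'):
    d=grab(n,n+'1.png');print(n,ray(d,320,240))
E
```

```text
{'t': 0.0, 'joint_positions': array([-1.35360615e+00,  1.24501425e-01,  1.65166342e+00, -1.43954193e-05,
        1.36749780e+00, -8.25851166e-02]), 'joint_vel': array([-0.00106207,  0.00028466, -0.00155641,  0.00050876, -0.00097146,
       -0.00057326]), 'joint_torque': array([ 1.11841744e-04, -4.17598414e+01, -3.59933567e+01,  7.74833327e-02,
        4.92250035e-02, -2.16144344e-04]), 'eef_pos': array([ 0.19177242, -0.62032448,  0.18029576]), 'orientation': array([-1.03217423e-03,  9.88787114e-01,  1.49328402e-01, -7.66369771e-05]), 'force': array([-0.32629979, -0.14206129,  0.4334665 ]), 'torque': array([-0.03895116, -0.01147147,  0.01940601]), 'gripper_force': 0.0, 'opening': 1.0014135221038734}
top (array([ 0.35504832, -0.02027447,  1.07981203]), array([ 0.17693485, -0.01583908, -0.98411785]))
side (array([0.28439945, 1.01354856, 0.74503436]), array([ 0.19792546, -0.83165429, -0.51920563]))
```

View pics/top1.png

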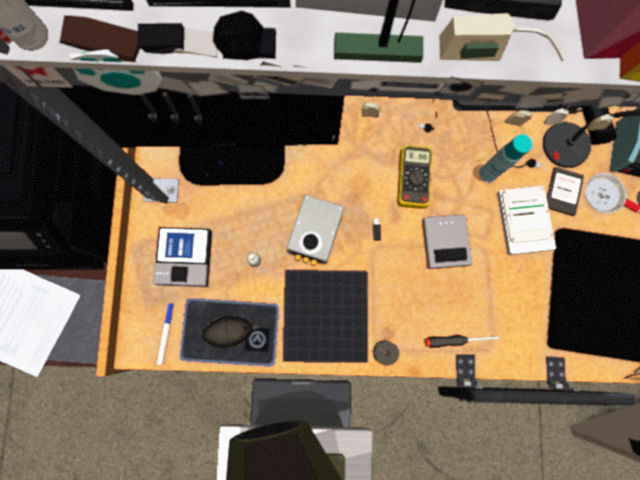

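View pics/side1.png

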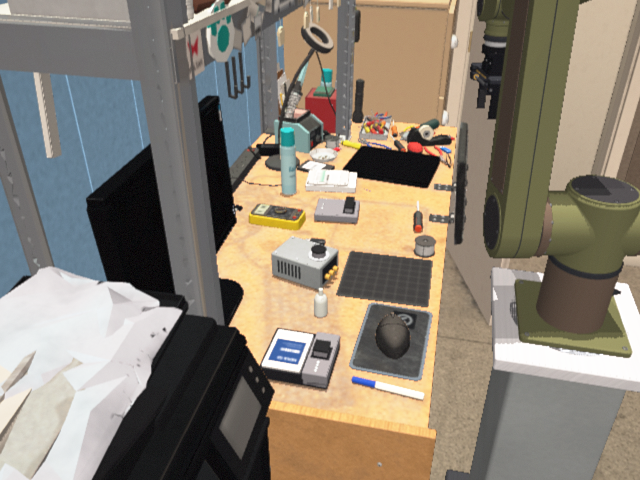

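The top view shows the supply button at about (311,241), the dock key at (179,273) and the pad bar at (451,254). The glue pot is at (253,258) and the stick at (376,229). The side view shows the same keys at about (318,247), (323,345) and (350,205).

```bash
python3 - <<'E'
from h import *
T=dict(np.load('top.npz'));S=dict(np.load('side.npz'))
guess=dict(supply=((311,241),.080,11),dock=((179,273),.054,11),pad=((451,254),.042,19))
hsv=cv2.cvtColor(T['color'],cv2.COLOR_RGB2GRAY)
tiles=[]
for n,((u,v),z,r) in guess.items():
    m=(hsv<55).astype(np.uint8)
    k,l,st,c=cv2.connectedComponentsWithStats(m)
    i=min((i for i in range(1,k) if st[i,4]>60),key=lambda i:np.hypot(*(c[i]-[u,v])))
    p=onz(T,*c[i],z);rect=cv2.minAreaRect(np.argwhere(l==i)[:,::-1].astype(np.float32))
    q=proj(S,p)
    print(n,c[i],st[i],rect,p.round(4),'side px',q.round(1))
    a=cv2.resize(T['color'][v-32:v+33,u-32:u+33],(260,260),interpolation=cv2.INTER_CUBIC);
    s=(np.array(c[i])-[u-32,v-32]+.5)*4
    cv2.circle(a,tuple(s.astype(int)),2,(255,0,0),-1)
    x,y=q.astype(int);b=cv2.resize(S['color'][y-32:y+33,x-32:x+33],(260,260),interpolation=cv2.INTER_CUBIC)
    cv2.circle(b,tuple(((q-[x-32,y-32]+.5)*4).astype(int)),2,(255,0,0),-1)
    tiles.append(np.vstack([a,b]))
cv2.imwrite('pics/crop.png',cv2.cvtColor(np.hstack(tiles),cv2.COLOR_RGB2BGR))
E
```

```text
supply [310.16546763 241.38129496] [304 235  13  14 139] ((310.2500305175781, 241.25003051757812), (12.020814895629883, 12.727922439575195), 45.0) [ 0.5312 -0.0162  0.08  ] side px [319.2 248.6]
dock [178.75757576 273.53535354] [172 267  15  14 198] ((179.0, 273.5), (13.0, 14.0), 90.0) [0.459  0.2548 0.054 ] side px [323.  344.2]
pad [450.10233918 254.6871345 ] [435 249  31  13 342] ((450.1929016113281, 254.7005157470703), (11.257034301757812, 30.208749771118164), 85.91438293457031) [ 0.5188 -0.3172  0.042 ] side px [350.2 202.7]
```

View pics/crop.png

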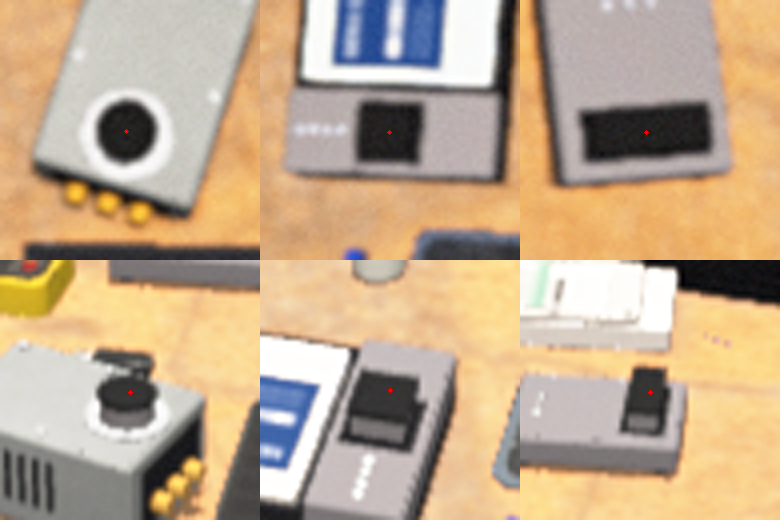

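The marked centres sit on all three key tops in both views, so the positions agree to about 2 mm. Before moving, I'll check how high the dark panel at the front right stands.

```bash
python3 - <<'E'
from h import *
T=dict(np.load('top.npz'));S=dict(np.load('side.npz'))
for z in(-.3,-.15,0,.1,.2,.3):
    p=onz(T,440,390,z);q=onz(T,640,395,z);print(z,p.round(3),proj(S,p).round(),q.round(3),proj(S,q).round())
print(onz(T,165,195,0))
a=T['color'];b=S['color'][0:300,400:560]
cv2.imwrite('pics/panel.png',cv2.cvtColor(np.hstack([cv2.resize(a[330:480,400:640],(480,300)),b]),cv2.COLOR_RGB2BGR))
E
```

```text
-0.3 [ 0.199 -0.381 -0.3  ] [457. 308.] [ 0.2   -0.934 -0.3  ] [462. 219.]
-0.15 [ 0.216 -0.342 -0.15 ] [457. 272.] [ 0.217 -0.834 -0.15 ] [462. 195.]
0 [ 0.233 -0.303  0.   ] [457. 232.] [ 0.234 -0.735  0.   ] [462. 166.]
0.1 [ 0.244 -0.277  0.1  ] [458. 202.] [ 0.245 -0.669  0.1  ] [461. 144.]
0.2 [ 0.256 -0.25   0.2  ] [458. 168.] [ 0.256 -0.603  0.2  ] [461. 119.]
0.3 [ 0.267 -0.224  0.3  ] [458. 130.] [ 0.267 -0.536  0.3  ] [461.  90.]
[0.64042915 0.31374915 0.        ]
```

View pics/panel.png

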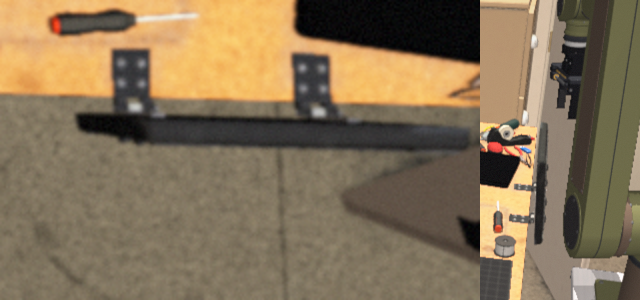

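The panel edge (side view columns 458–465, rows 122–243) may stand a little above the bench, so I'll lift first. I'll also shut the fingers and square the tool with the world axes.

Call:
{"method": "carry_out", "body": {"hand": [0,0,0,0], "offset": [[0,0,-0.05],[0,0,-0.05],[0,0,-0.05],[0,0,0]], "dr": [[0,0,0.15],[0,0,0.15],[0,0,0],[0,0,0]]}}

```text
t: 0.6
eef_pos: [0.1924, -0.6229, 0.3378]
orientation: [0.005, 1.0, -0.0, 0.001]
force: [-0.2, 0.3, 0.3]
opening: 0.634
gripper_force: 0.0
```

Call:
{"method": "carry_out", "body": {"hand": [0,0,0,0,0,0,0,0], "offset": [[0.025,-0.043,0],[0.025,-0.043,0],[0.025,-0.043,0],[0.025,-0.043,0],[0.025,-0.043,0],[0.025,-0.043,0],[0.025,-0.043,0],[0.025,-0.043,0]], "dr": [[0,0,0],[0,0,0],[0,0,0],[0,0,0],[0,0,0],[0,0,0],[0,0,0],[0,0,0]]}}

```text
t: 1.6
eef_pos: [0.3921, -0.2752, 0.3297]
orientation: [-0.001, 1.0, -0.0, -0.001]
force: [-0.1, -1.2, 0.6]
opening: 0.005
gripper_force: 0.0
```

Call:
{"method": "carry_out", "body": {"hand": [0,0,0,0,0,0,0,0], "offset": [[0.025,-0.043,0],[0.025,-0.043,0],[0.025,-0.043,0],[0.025,-0.043,0],[0.025,-0.043,0],[0.015,-0.043,0],[0,0,0],[0,0,0]], "dr": [[0,0,0],[0,0,0],[0,0,0],[0,0,0],[0,0,0],[0,0,0],[0,0,0],[0,0,0]]}}

```text
t: 2.6
eef_pos: [0.5315, -0.0194, 0.3303]
orientation: [0.0, 1.0, -0.0, -0.001]
force: [0.7, 0.4, 0.3]
opening: 0.002
gripper_force: 0.0
```

Call:
{"method": "carry_out", "body": {"hand": [0,0,0,0,0,0,0,0], "offset": [[0.001,-0.003,0.05],[0,0,0.05],[0,0,0.05],[0,0,0.05],[0,0,0.02],[0,0,0.01],[0,0,0],[0,0,0]], "dr": [[0,0,0],[0,0,0],[0,0,0],[0,0,0],[0,0,0],[0,0,0],[0,0,0],[0,0,0]]}}

```text
t: 3.6
eef_pos: [0.5346, -0.0164, 0.1038]
orientation: [0.0, 1.0, -0.0, 0.002]
force: [-0.4, 0.3, 0.5]
opening: 0.003
gripper_force: 0.0
```

```bash
python3 - <<'E'
from h import *
s=status.observe();print(s['eef_pos'],s['force'])
d=grab('side');d2=grab('top')
u,v=320,225
a=cv2.resize(d['color'][v-60:v+60,u-60:u+60],(400,400),interpolation=cv2.INTER_CUBIC)
b=cv2.resize(d2['color'][180:300,250:370],(400,400),interpolation=cv2.INTER_CUBIC)
cv2.imwrite('pics/s2.png',cv2.cvtColor(np.hstack([a,b]),cv2.COLOR_RGB2BGR))
E
```

```text
[ 0.53461024 -0.01636497  0.10379044] [-0.36417449  0.26218662  0.48150643]
```

View pics/s2.png

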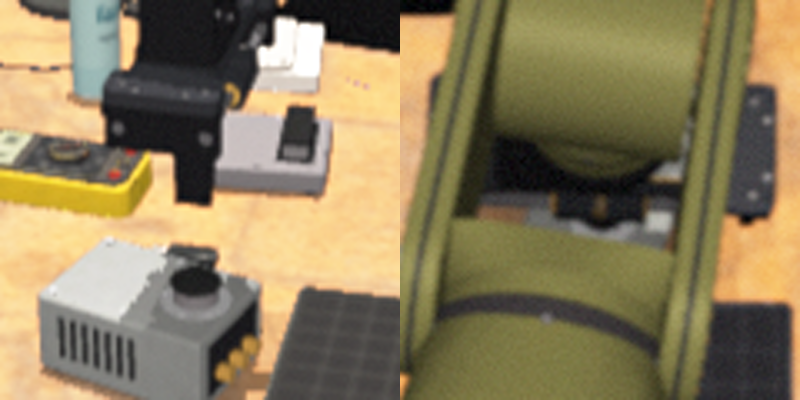

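The finger tip is at about (319,227) in the side view and the button top at about (318,248). That gap looks bigger than expected, so I'll check it against the projection.

```bash
python3 - <<'E'
from h import *
S=dict(np.load('side.npz'));p=np.array([.5346,-.0164,.1038])
print(S['mtx'][0,0],proj(S,p),proj(S,[.5312,-.0162,.08]),proj(S,p+[0,0,.03]))
W=grab('wrist','w.png');print(proj(W,p),proj(W,[.5312,-.0162,.08]))
E
```

```text
572.2831057164894 [317.71695049 239.01402296] [319.20752239 248.57354105] [317.71807278 227.00211354]
[323.2460682  283.74858167] [322.78288723 274.33001759]
```

View pics/w.png

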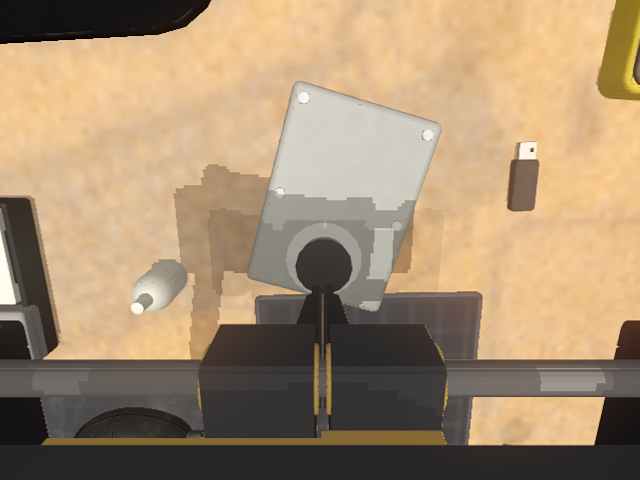

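```bash
python3 - <<'E'
from h import *
W=dict(np.load('wrist.npz'));p=np.array([.5346,-.0164,.1038])
print(W['mtx'][0,0],ray(W,320,240))
for z in(0,.01,.02,.03,.04):print(z,proj(W,p+[0,0,z]))
print('button',onz(W,324,265,.08))
S=dict(np.load('side.npz'));g=cv2.cvtColor(S['color'],cv2.COLOR_RGB2GRAY)
print(g[215:252,318])
for c in [((303,97),.062),((428,134),.062),((376,305),.062),((250,272),.062)]:print(onz(W,*c[0],c[1]))
g=cv2.cvtColor(W['color'],cv2.COLOR_RGB2GRAY)
m=(g[225:305,285:365]<45).astype(np.uint8);print([(i+225,np.flatnonzero(r)[[0,-1]]+285) for i,r in enumerate(m) if r.any()][::4])
E
```

```text
408.6604697119093 (array([ 0.61424322, -0.01571327,  0.30677309]), array([-0.26400099,  0.0048236 , -0.96462581]))
0 [323.2460682  283.74858167]
0.01 [323.3029791  290.97371076]
0.02 [323.36541608 298.9004045 ]
0.03 [323.43422509 307.63606064]
0.04 [323.51043405 317.31117672]
button [ 0.53700427 -0.01690723  0.08      ]
[ 29  20  24  23  29  28  25  24  27  21  48 139 208 225 226 224 224 224
 223 221 220 223 221 183  91  77  90  83  88  86  39  30  26  34  32  32
  31]
[ 0.63088059 -0.00497786  0.062     ]
[ 0.6107797 -0.0769584  0.062    ]
[ 0.50342067 -0.0508882   0.062     ]
[0.52616215 0.02999488 0.062     ]
[(277, array([298, 298])), (286, array([305, 341])), (290, array([312, 335])), (294, array([310, 333])), (298, array([306, 338])), (302, array([304, 340]))]
```

```bash
python3 - <<'E'
from h import *
for i in range(2):
    s=status.observe();print(s['t'],s['eef_pos'],s['joint_positions'],s['force'])
    W=grab('wrist');print(ray(W,320,240)[0])
E
```

```text
3.75 [ 0.53408332 -0.0161478   0.103108  ] [-1.30717116e-01 -7.16035129e-02  1.98529974e+00  1.68230167e-05
  1.22529673e+00  1.44014637e+00] [ 0.26869519 -0.30561106 -0.05095022]
[ 0.61410534 -0.01566196  0.30639549]
3.8 [ 0.53383223 -0.0161135   0.10275688] [-1.30690110e-01 -7.14091150e-02  1.98573933e+00 -2.59125163e-05
  1.22522712e+00  1.44017111e+00] [0.07362479 0.2886834  0.48711555]
[ 0.61397296 -0.01562771  0.30600797]
```

The hand seems to sit about 20–30 mm higher than its reported z, but it is aligned laterally. I'll go down in small steps and watch the force.

Call:
{"method": "carry_out", "body": {"hand": [0,0,0,0,0,0], "offset": [[0,0,0.006],[0,0,0.006],[0,0,0.006],[0,0,0.002],[0,0,0],[0,0,0]], "dr": [[0,0,0],[0,0,0],[0,0,0],[0,0,0],[0,0,0],[0,0,0]]}}

```text
t: 4.6
eef_pos: [0.5333, -0.0161, 0.0818]
orientation: [0.0, 1.0, -0.0, 0.0]
force: [1.1, -0.1, 0.4]
opening: 0.002
gripper_force: 0.0
```

```bash
python3 - <<'E'
from h import *
s=status.observe();print(s['eef_pos'],s['force'])
S=grab('side');W=grab('wrist')
a=cv2.resize(S['color'][180:280,270:370],(400,400),interpolation=cv2.INTER_CUBIC)
b=cv2.resize(W['color'][200:320,260:380],(400,400),interpolation=cv2.INTER_CUBIC)
cv2.imwrite('pics/s3.png',cv2.cvtColor(np.hstack([a,b]),cv2.COLOR_RGB2BGR))
E
```

```text
[ 0.53326755 -0.01610337  0.08178696] [ 1.05201583 -0.09957326  0.3967345 ]
```

View pics/s3.png

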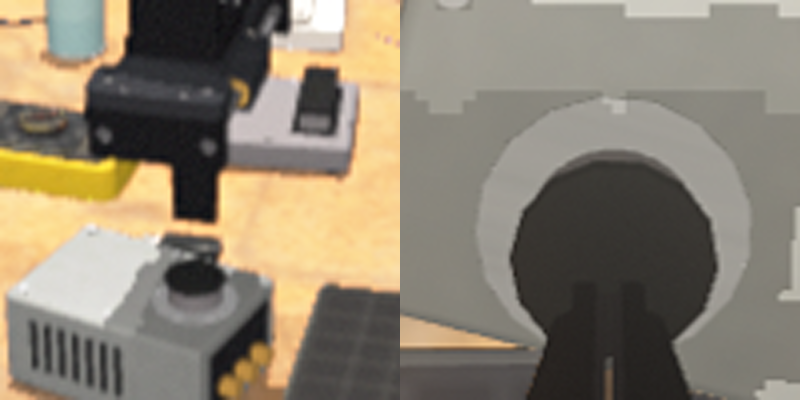

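The side view shows a clear gap, with the tip at row 235 and the button at row 249, and the force is zero. The tips therefore sit about 30 mm above the reported TCP. I'll keep going down in steps shorter than the key's 13 mm of give.

Call:
{"method": "carry_out", "body": {"hand": [0,0,0,0], "offset": [[0,0,0.004],[0,0,0.004],[0,0,0],[0,0,0]], "dr": [[0,0,0],[0,0,0],[0,0,0],[0,0,0]]}}

```text
t: 5.2
eef_pos: [0.533, -0.0161, 0.0735]
orientation: [-0.0, 1.0, -0.0, -0.0]
force: [-0.3, 0.8, -0.5]
opening: 0.001
gripper_force: 0.0
```

Call:
{"method": "carry_out", "body": {"hand": [0,0,0,0], "offset": [[0,0,0.004],[0,0,0.004],[0,0,0],[0,0,0]], "dr": [[0,0,0],[0,0,0],[0,0,0],[0,0,0]]}}

```text
t: 5.7
eef_pos: [0.5331, -0.0161, 0.0655]
orientation: [-0.0, 1.0, -0.0, -0.0]
force: [0.0, 0.0, 0.2]
opening: 0.005
gripper_force: 0.0
```

Call:
{"method": "carry_out", "body": {"hand": [0,0,0,0], "offset": [[0,0,0.004],[0,0,0.002],[0,0,0],[0,0,0]], "dr": [[0,0,0],[0,0,0],[0,0,0],[0,0,0]]}}

```text
t: 6.2
eef_pos: [0.5331, -0.0161, 0.0596]
orientation: [0.0, 1.0, -0.0, 0.0]
force: [-0.2, -0.3, 0.1]
opening: 0.004
gripper_force: 0.0
```

```bash
python3 - <<'E'
from h import *
s=status.observe();print(s['eef_pos'],s['force'])
S=grab('side');W=grab('wrist')
a=cv2.resize(S['color'][180:280,270:370],(400,400),interpolation=cv2.INTER_CUBIC)
b=cv2.resize(W['color'][200:320,260:380],(400,400),interpolation=cv2.INTER_CUBIC)
cv2.imwrite('pics/s4.png',cv2.cvtColor(np.hstack([a,b]),cv2.COLOR_RGB2BGR))
E
```

```text
[ 0.53307409 -0.01609916  0.05958594] [-0.21744199 -0.31736386  0.09279237]
```

View pics/s4.png

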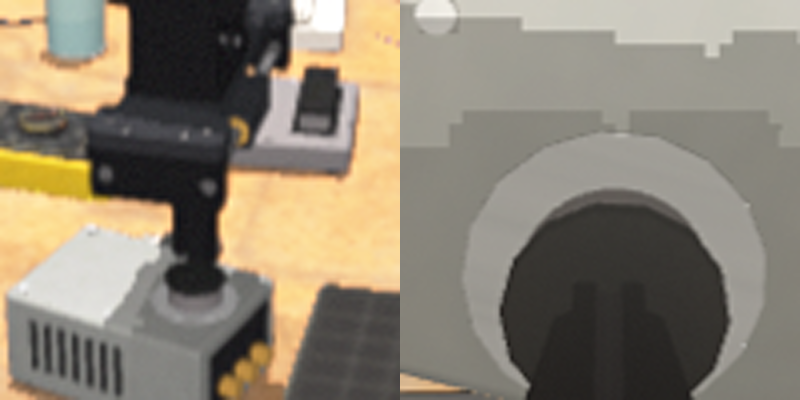

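The tip is now just above the button and centred on it in y. I'll keep descending.

Call:
{"method": "carry_out", "body": {"hand": [0,0,0,0], "offset": [[0,0,0.004],[0,0,0.003],[0,0,0],[0,0,0]], "dr": [[0,0,0],[0,0,0],[0,0,0],[0,0,0]]}}

```text
t: 6.8
eef_pos: [0.5331, -0.0161, 0.0525]
orientation: [-0.0, 1.0, -0.0, -0.0]
force: [0.7, 0.1, -0.4]
opening: 0.003
gripper_force: 0.0
```

Call:
{"method": "carry_out", "body": {"hand": [0,0,0,0], "offset": [[0,0,0.003],[0,0,0.002],[0,0,0],[0,0,0]], "dr": [[0,0,0],[0,0,0],[0,0,0],[0,0,0]]}}

```text
t: 7.3
eef_pos: [0.5331, -0.0161, 0.0476]
orientation: [-0.0, 1.0, -0.0, 0.0]
force: [-0.0, -0.2, 0.2]
opening: 0.003
gripper_force: 0.0
```

```bash
python3 - <<'E'
from h import *
s=status.observe();print(s['eef_pos'],s['force'])
S=grab('side');W=grab('wrist')
a=cv2.resize(S['color'][210:270,290:350],(400,400),interpolation=cv2.INTER_CUBIC)
b=cv2.resize(W['color'][200:320,260:380],(400,400),interpolation=cv2.INTER_CUBIC)
cv2.imwrite('pics/s5.png',cv2.cvtColor(np.hstack([a,b]),cv2.COLOR_RGB2BGR))
E
```

```text
[ 0.53307397 -0.01606958  0.04756798] [-0.00523021 -0.23010348  0.16881588]
```

View pics/s5.png

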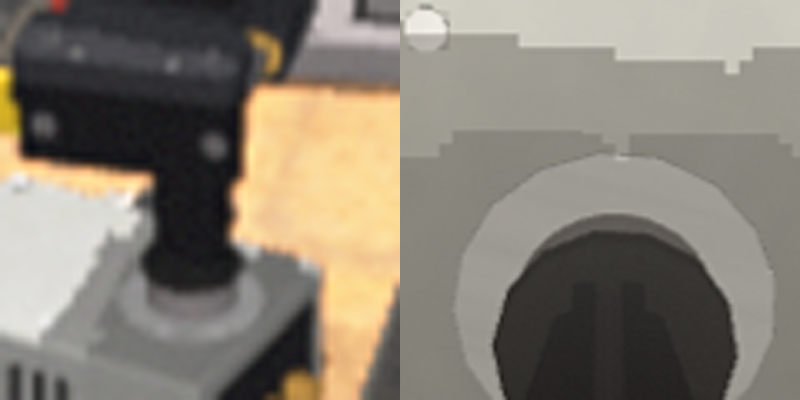

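The button is still up and the tip is hovering on or just above the disc. I'll continue in small steps.

Call:
{"method": "carry_out", "body": {"hand": [0,0,0,0], "offset": [[0,0,0.002],[0,0,0.002],[0,0,0],[0,0,0]], "dr": [[0,0,0],[0,0,0],[0,0,0],[0,0,0]]}}

```text
t: 7.9
eef_pos: [0.5333, -0.0161, 0.0438]
orientation: [0.0, 1.0, -0.0, 0.0]
force: [0.2, -1.2, 2.5]
opening: 0.005
gripper_force: 1.1
```

Contact came at a reported z of about 0.0445. Fully down should be near 0.0355, so I'll press to about 0.034.

Call:
{"method": "carry_out", "body": {"hand": [0,0,0,0,0,0], "offset": [[0,0,0.002],[0,0,0.002],[0,0,0.002],[0,0,0.001],[0,0,0],[0,0,0]], "dr": [[0,0,0],[0,0,0],[0,0,0],[0,0,0],[0,0,0],[0,0,0]]}}

```text
t: 8.65
eef_pos: [0.5333, -0.0161, 0.0372]
orientation: [0.0, 1.0, -0.0, 0.0]
force: [-0.9, 0.2, 6.4]
opening: 0.006
gripper_force: 3.1
```

Call:
{"method": "carry_out", "body": {"hand": [0,0,0,0], "offset": [[0,0,0.0015],[0,0,0.0015],[0,0,0],[0,0,0]], "dr": [[0,0,0],[0,0,0],[0,0,0],[0,0,0]]}}

```text
t: 9.15
eef_pos: [0.5335, -0.0161, 0.0354]
orientation: [0.0, 1.0, -0.0, 0.0]
force: [-3.5, 0.9, 12.5]
opening: 0.005
gripper_force: 6.2
```

The force rises at 3.5 N/mm, so the cap is compressing on the key's stop and the round button is fully down. I'll lift off and go over to the dock key.

Call:
{"method": "carry_out", "body": {"hand": [0,0,0,0,0,0,0,0], "offset": [[0,0,-0.02],[0,0,-0.05],[0,0,-0.03],[-0.015,-0.054,0],[-0.015,-0.054,0],[-0.015,-0.054,0],[-0.015,-0.054,0],[-0.0145,-0.055,0]], "dr": [[0,0,0],[0,0,0],[0,0,0],[0,0,0],[0,0,0],[0,0,0],[0,0,0],[0,0,0]]}}

```text
t: 10.15
eef_pos: [0.4573, 0.2563, 0.1327]
orientation: [0.0, 1.0, -0.0, -0.001]
force: [0.7, 0.1, -0.8]
opening: 0.005
gripper_force: 0.0
```

Call:
{"method": "carry_out", "body": {"hand": [0,0,0,0], "offset": [[0,0,0],[0,0,0.03],[0,0,0.03],[0,0,0]], "dr": [[0,0,0],[0,0,0],[0,0,0],[0,0,0]]}}

```text
t: 10.65
eef_pos: [0.4562, 0.2528, 0.0701]
orientation: [0.002, 1.0, -0.001, -0.003]
force: [-0.0, 0.4, 0.5]
opening: 0.006
gripper_force: 0.0
```

```bash
python3 - <<'E'
from h import *
T=grab('top');S=grab('side');W=grab('wrist')
s=status.observe();print(s['eef_pos'],s['force'])
g=cv2.cvtColor(S['color'],cv2.COLOR_RGB2GRAY)
a=cv2.resize(S['color'][225:270,285:355],(400,257),interpolation=cv2.INTER_CUBIC)
a2=cv2.resize(S['color'][290:380,270:390],(400,300),interpolation=cv2.INTER_CUBIC)
b=cv2.resize(W['color'][150:380,200:440],(400,400),interpolation=cv2.INTER_CUBIC)
o=np.zeros((560,800,3),np.uint8);o[:257,:400]=a;o[258:558,:400]=a2;o[:400,400:]=b
cv2.imwrite('pics/s6.png',cv2.cvtColor(o,cv2.COLOR_RGB2BGR))
E
```

```text
[0.45955115 0.25459961 0.07465161] [ 0.33283506  0.23230016 -0.1946985 ]
```

View pics/s6.png

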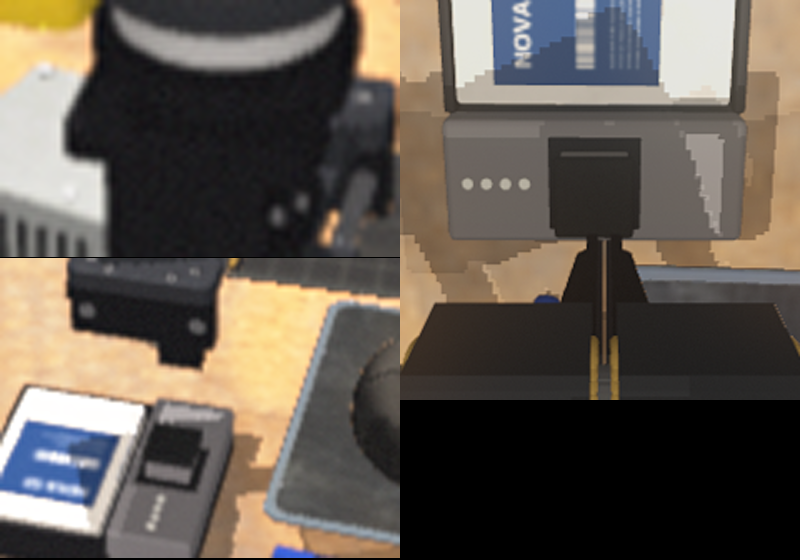

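The tip in the side view is above and slightly towards the front of the key. The wrist view shows the key at about (316,256) and the fingers at column 323, so there is a small y offset. I'll compute it.

```bash
python3 - <<'E'
from h import *
W=dict(np.load('wrist.npz'));s=status.observe();print(s['eef_pos'],s['orientation'])
g=cv2.cvtColor(W['color'],cv2.COLOR_RGB2GRAY)
print('key',onz(W,316.4,256,.054),'tip',onz(W,323,288,s['eef_pos'][2]+.033),proj(W,s['eef_pos']))
E
```

```text
[0.45955115 0.25459961 0.07465161] [-2.09931742e-04  9.99999594e-01 -5.40848924e-04  6.89144717e-04]
key [0.46820561 0.25784246 0.054     ] tip [0.470437   0.25418656 0.10765161] [322.08019968 283.44993871]
```

Call:
{"method": "carry_out", "body": {"hand": [0,0,0,0,0], "offset": [[0,-0.002,0.02],[0,0,0.016],[0,0,0.006],[0,0,0],[0,0,0]], "dr": [[0,0,0],[0,0,0],[0,0,0],[0,0,0],[0,0,0]]}}

```text
t: 11.42
eef_pos: [0.4592, 0.2572, 0.0323]
orientation: [-0.0, 1.0, -0.0, 0.001]
force: [0.6, 0.1, 0.3]
opening: 0.005
gripper_force: 0.0
```

Call:
{"method": "carry_out", "body": {"hand": [0,0,0,0,0], "offset": [[0,0,0.003],[0,0,0.003],[0,0,0.002],[0,0,0],[0,0,0]], "dr": [[0,0,0],[0,0,0],[0,0,0],[0,0,0],[0,0,0]]}}

```text
t: 12.05
eef_pos: [0.4586, 0.257, 0.0236]
orientation: [-0.0, 1.0, -0.0, 0.0]
force: [-0.0, -0.1, -0.6]
opening: 0.001
gripper_force: 0.0
```

Next I'll go 5 mm past the expected contact and check the force.

Call:
{"method": "carry_out", "body": {"hand": [0,0,0,0,0], "offset": [[0,0,0.003],[0,0,0.003],[0,0,0.002],[0,0,0],[0,0,0]], "dr": [[0,0,0],[0,0,0],[0,0,0],[0,0,0],[0,0,0]]}}

```text
t: 12.68
eef_pos: [0.459, 0.2571, 0.0158]
orientation: [-0.0, 1.0, -0.0, 0.0]
force: [0.8, 0.0, 1.2]
opening: 0.007
gripper_force: 1.0
```

Call:
{"method": "carry_out", "body": {"hand": [0,0,0,0,0], "offset": [[0,0,0.002],[0,0,0.002],[0,0,0.002],[0,0,0],[0,0,0]], "dr": [[0,0,0],[0,0,0],[0,0,0],[0,0,0],[0,0,0]]}}

```text
t: 13.3
eef_pos: [0.459, 0.2571, 0.0106]
orientation: [-0.0, 1.0, -0.0, 0.0]
force: [-1.7, -0.9, 7.8]
opening: 0.003
gripper_force: 4.2
```

Call:
{"method": "carry_out", "body": {"hand": [0,0,0], "offset": [[0,0,0.0015],[0,0,0],[0,0,0]], "dr": [[0,0,0],[0,0,0],[0,0,0]]}}

```text
t: 13.68
eef_pos: [0.459, 0.2571, 0.0097]
orientation: [-0.0, 1.0, -0.0, 0.0]
force: [-2.8, -1.2, 11.1]
opening: 0.005
gripper_force: 5.8
```

The slope is again about 3.5 N/mm, so the dock key is on its stop. I'll lift and go over to the pad.

Call:
{"method": "carry_out", "body": {"hand": [0,0,0,0,0,0,0,0], "offset": [[0,0,-0.02],[0,0,-0.055],[0,0,-0.055],[0.004,0.05,0],[0.008,0.052,0],[0.008,0.052,0],[0.008,0.052,0],[0.008,0.052,0]], "dr": [[0,0,0],[0,0,0],[0,0,0],[0,0,0],[0,0,0],[0,0,0],[0,0,0],[0,0,0]]}}

```text
t: 14.68
eef_pos: [0.4936, -0.0026, 0.137]
orientation: [-0.0, 1.0, -0.0, -0.001]
force: [-0.0, 1.4, -0.1]
opening: 0.005
gripper_force: 0.0
```

Call:
{"method": "carry_out", "body": {"hand": [0,0,0,0,0,0,0,0], "offset": [[0.008,0.052,0],[0.008,0.052,0],[0.008,0.052,0],[0,0.052,0],[0,0.052,0],[0,0.052,0],[0,0,0],[0,0,0]], "dr": [[0,0,0],[0,0,0],[0,0,0],[0,0,0],[0,0,0],[0,0,0],[0,0,0],[0,0,0]]}}

```text
t: 15.68
eef_pos: [0.5178, -0.3122, 0.1368]
orientation: [-0.001, 1.0, -0.0, -0.001]
force: [-1.2, 1.3, -0.5]
opening: 0.002
gripper_force: 0.0
```

```bash
python3 - <<'E'
from h import *
W=grab('wrist');s=status.observe();e=s['eef_pos'];print(e,s['orientation'])
g=cv2.cvtColor(W['color'],cv2.COLOR_RGB2GRAY)
m=(g<50).astype(np.uint8);m[300:]=0
k,l,st,c=cv2.connectedComponentsWithStats(m)
for i in range(1,k):
    if st[i,4]>400: print(c[i].round(1),st[i],onz(W,*c[i],.042-.033).round(4),onz(W,*c[i],.042).round(4))
T=grab('top')
def dark(u,v):
    g=cv2.cvtColor(T['color'],cv2.COLOR_RGB2GRAY)
    k,l,st,c=cv2.connectedComponentsWithStats((g<55).astype(np.uint8))
    i=min((i for i in range(1,k) if st[i,4]>60),key=lambda i:np.hypot(*(c[i]-[u,v])));return c[i].round(1),st[i]
print(dark(311,241),dark(179,273))
E
```

```text
[ 0.51803604 -0.31180719  0.13710805] [-7.29995208e-04  9.99999453e-01  2.15038073e-04 -7.17003568e-04]
[326.2 226.5] [ 290  206   81   41 2445] [ 0.5181 -0.315   0.009 ] [ 0.5261 -0.3148  0.042 ]
[619.4 270.8] [ 589  230   51   70 2526] [ 0.4792 -0.5666  0.009 ] [ 0.4911 -0.5413  0.042 ]
(array([310.4, 242. ]), array([305, 236,  12,  13, 126], dtype=int32)) (array([179.2, 273.6]), array([173, 267,  14,  14, 177], dtype=int32))
```

Call:
{"method": "carry_out", "body": {"hand": [0,0,0,0,0,0], "offset": [[0.001,0.004,0.05],[0,0,0.04],[0,0,0.02],[0,0,0.006],[0,0,0],[0,0,0]], "dr": [[0,0,0],[0,0,0],[0,0,0],[0,0,0],[0,0,0],[0,0,0]]}}

```text
t: 16.52
eef_pos: [0.5208, -0.3179, 0.0241]
orientation: [0.001, 1.0, -0.0, 0.001]
force: [-0.2, -0.5, -0.2]
opening: 0.001
gripper_force: 0.0
```

Call:
{"method": "carry_out", "body": {"hand": [0,0,0,0,0], "offset": [[0,0,0.003],[0,0,0.003],[0,0,0.002],[0,0,0],[0,0,0]], "dr": [[0,0,0],[0,0,0],[0,0,0],[0,0,0],[0,0,0]]}}

```text
t: 17.15
eef_pos: [0.5195, -0.3171, 0.014]
orientation: [-0.0, 1.0, -0.0, -0.0]
force: [0.1, -0.1, 0.1]
opening: 0.002
gripper_force: 0.0
```

Call:
{"method": "carry_out", "body": {"hand": [0,0,0,0,0], "offset": [[0,0,0.003],[0,0,0.003],[0,0,0.003],[0,0,0],[0,0,0]], "dr": [[0,0,0],[0,0,0],[0,0,0],[0,0,0],[0,0,0]]}}

```text
t: 17.77
eef_pos: [0.5196, -0.3171, 0.0052]
orientation: [0.0, 1.0, -0.0, 0.0]
force: [-0.2, -0.3, 1.5]
opening: 0.001
gripper_force: 0.8
```

Call:
{"method": "carry_out", "body": {"hand": [0,0,0,0,0], "offset": [[0,0,0.002],[0,0,0.002],[0,0,0.001],[0,0,0],[0,0,0]], "dr": [[0,0,0],[0,0,0],[0,0,0],[0,0,0],[0,0,0]]}}

```text
t: 18.4
eef_pos: [0.5196, -0.3171, 0.0002]
orientation: [0.0, 1.0, -0.0, 0.0]
force: [-0.4, 1.1, 3.4]
opening: 0.005
gripper_force: 1.6
```

Call:
{"method": "carry_out", "body": {"hand": [0,0,0,0,0], "offset": [[0,0,0.001],[0,0,0.001],[0,0,0.001],[0,0,0],[0,0,0]], "dr": [[0,0,0],[0,0,0],[0,0,0],[0,0,0],[0,0,0]]}}

```text
t: 19.02
eef_pos: [0.5197, -0.3171, -0.0017]
orientation: [-0.0, 1.0, -0.0, -0.0]
force: [-2.8, 1.6, 9.9]
opening: 0.004
gripper_force: 4.8
```

The steady 3 N turned into the steep cap slope at 9.9 N, so the bar is on its stop. I'll lift clear.

Call:
{"method": "carry_out", "body": {"hand": [0,0,0,0,0,0], "offset": [[0,0,-0.02],[0,0,-0.05],[0,0,-0.05],[0,0,-0.05],[0,0,0],[0,0,0]], "dr": [[0,0,0],[0,0,0],[0,0,0],[0,0,0],[0,0,0],[0,0,0]]}}

```text
t: 19.77
eef_pos: [0.5191, -0.3168, 0.1667]
orientation: [-0.0, 1.0, -0.0, -0.0]
force: [0.3, 0.2, -1.0]
opening: 0.008
gripper_force: 0.0
```

```bash
python3 - <<'E'
from h import *
s=status.observe();print(s['eef_pos'],s['force'],s['t'])
print(ticket.close_job())
E
```

```text
[ 0.51913794 -0.31678715  0.16671948] [ 0.25854408  0.20577869 -0.95320977] 19.775
the job is handed in; nothing more can be done
None
```

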